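# Dial the workshop safe's combination

## Task

Enter the combination on the large, wide strongbox: turn its dial left (anticlockwise seen from above) until the pointer is at the second mark anticlockwise of the long zero mark, then right (clockwise) past zero to the first mark clockwise of it, then left again back to the zero mark, stopping for about half a second at each. Let go of the dial and leave the small strongbox's dial as it is.

Things in the scene. Friction and masses are not known exactly. Their poses are not given: they have to be found in the camera images.
- safe: Large strongbox, grey steel, fixed, 220 (x) x 300 (y) x 110 mm high; origin: centre of underside; x to its hinged far side. Mid-lid, a flush black scale plate (radius 68 mm) has seven white marks 20 deg apart, 44 to 66 mm from the dial axis. The middle one, long and broad, along the box's +x from the axis, is zero; three marks lie left (anticlockwise) of it, three right.
- safe_dial_grip (a point): Grip point on the large box's dial, on its upright axis mid-lid, 144 mm above the bench. Dial: aluminium disc, radius 40 mm (top at 120 mm), with an upright black grip bar 60 long, 14 thick, 34 mm tall (top at 154 mm), centred on the axis. The point is 10 mm below the bar's top. It turns with the dial: x along the bar to the pointer end (white line), y across the bar, z up.
- safe_dial (a joint): Turn of the large box's dial, rad: 0 with the pointer end at the zero mark, growing as it turns left (anticlockwise from above). Marks are 0.349 rad (20 deg) apart: second left +0.698, first right -0.349. Starts between -0.6 and 0.3; stops at +-1.3. Slight friction (0.06 N m); stays where it is left.
- keybox_pointer (a point): Pointer end of the grip bar of the small strongbox's dial, 30 mm out from its axis, on top of the bar, 154 mm above the bench. The small box, fixed, is of the same grey steel with the same dial mid-lid, but only 160 mm deep x 170 wide x 110 high. Not to be turned. Either box may be on the robot's left or right.

How it is judged (in metres and radians):
On the way, in this order (a step that is already met when the one before it is completed fails the run):
1. dial stopped at the second mark left of zero (value of joint safe_dial between 0.5231 and 0.8731 rad and velocity of joint safe_dial between -0.15 and 0.15 rad/s), for 0.3 s.
2. dial then stopped at the first mark right of zero (value of joint safe_dial between -0.5231 and -0.1751 rad and velocity of joint safe_dial between -0.15 and 0.15 rad/s), for 0.3 s.
At the end, for the whole second after the job is handed in: The large strongbox's dial has stopped within 10 degrees of the second mark left, then within 10 degrees of the first mark right (each for 0.3 s), and finally rests with its pointer within 10 degrees of the zero mark, released (value of joint safe_dial between -0.174 and 0.174 rad and velocity of joint safe_dial between -0.15 and 0.15 rad/s); the robot touches nothing.
It fails at once if the small strongbox's dial is turned by more than about 12 degrees (distance of keybox_pointer from where it was at the start of the episode above 0.0065 m).
It also fails if it takes over 40 s, if anything falls off the work surface, if the arm or the gripper's body presses on something with over 40 N, if the wrist force passes 120 N, or if a joint passes its speed limit or range.

## Robot

A 6-joint arm with a two-finger parallel gripper is mounted at the origin on the work surface. World frame = base frame: x ahead of the robot, y to its left, z up, the work surface at z = 0. Lengths are in mm, angles in rad, forces in N, time in s.
With the tool pointing down it reaches from about 300 to 775 mm from the base axis. Payload 14.6 kg.
Tool frame: the origin (TCP) lies between the finger pads; the fingertips stand 8 mm ahead of it and the grasp point (between the pads) lies 11 mm behind it; z points along the fingers, y is the direction in which the jaws open and shut (so a half turn about z gives the same grasp; the last joint's range is limited). The gripper opens to 94 mm and grips with 3 to 60 N. Pads are 16 mm wide; open, the fingers measure 119 mm over their backs; the gripper's body (75 mm by 177 mm) begins 78 mm behind the grasp point.
Start: joints at [-1.255, 0.3, 1.521, -0, 1.321, -0.067], TCP at [205.428, -510.185, 213.446] pointing down, gripper open.
Joint ranges: [-3.03, 3.03], [-0.79, 2.21], [0.23, 2.52], [-1.04, 4.18], [0, 3.07], [-2.55, 2.55]. Speed limits (rad/s): [2.22, 2.22, 2.57, 3.14, 3.14, 3.14].

## Interface

Orientations are given as [roll, pitch, yaw] about the fixed x, y, z axes, in that order (R = Rz(yaw) Ry(pitch) Rx(roll)).
In Python, from cell import manip gives the robot as it stands. The module is installed in compiled form; this text tells all that it offers.
- The arm moves only by the tool send_rows, never from a script. Its argument "series" is a list that holds one entry, the list of rows, each a list of 5 numbers: the opening, from 0 (shut) to 1 (fully open), then the shift along the tool's x, y, z in mm, then the turn about the tool's z in degrees. In form: [[[gripper, dx, dy, dz, roll], ...]]. A call has 1 to 10 rows; each row is the pose to reach, as a shift and turn from the pose commanded when the call began, along the tool's axes at that moment; what a row does not reach only later rows make up. A row lasts 1/10 s, in which the tool goes at most 50 mm and 8.59 degrees, less where a joint would pass 70% of its speed; a pose out of reach is approached as far as the arm can. A call with a gripper value outside its range is refused whole. The fingers move at their own pace and stop on an object; "newtons" is the grip in N (left out, the last holds). Time passes only in rows, so rows that repeat a pose let the fingers close. It gives the time, the measured TCP pose, the force and the opening at its end, in the units of the state.
- manip.read_state(): the state, without advancing time (a new reading comes with each control period).
- manip.camera(name): name is "scene" or "top" or "wrist"; returns a dict with "img" (480x640x3 uint8, red, green, blue), "vfov" (degrees; the focal length in pixels is half the picture's height over the tangent of half this angle, whatever the lens; pixels are square), "cx", "cy" (the principal point, pixels), "dist" ([k1, k2, p1, p2, k3] as OpenCV has them; the pictures are not rectified), "pose" (4x4, takes a point from camera to world coordinates); the wrist camera has in their place "T_tool_cam" (4x4, takes a point from camera to tool coordinates, whose origin is the TCP and whose axes are the flange's). Camera axes: x right, y down, z forward; pixel columns grow to the right and rows downward; lengths in mm; the calibration is good to about 2 mm. A picture is of the moment at which its call begins: read the wrist's pose just before it. There is no depth.
- manip.sign_off(): hands the job in, once; it reports no verdict.
Trained networks look in a picture, given as the dict that the camera call returned (one of the last four; its "shot" number tells which), for a name from the list of things; names that differ only in an ending like _2 or _b are one class to them, and where a whole thing is asked for, a point or a joint stands for the part that bears it (a point fixed in the world has none). Each returns a list of dicts, best first, with "conf" (0 to 1); they miss things now and then, are a little off and sometimes report something else, mostly with a low value. They report only what shows in the picture. A call takes as long as a camera call.
- manip.find_in(target, picture): "rect" ([left, top, width, height] in pixels, round what is visible of it).
- manip.silhouettes(target, picture): "pixels" (480x640 bool, what is visible of it) and "rect" ([left, top, width, height] in pixels, round what is visible of it).
The state is a dict: "clock": time; "joints": joint angles; "qd": joint speeds; "effort": joint torques, N m; "eef_pos": TCP position; "eef_rot": TCP orientation; "wrist_force": force on the tool from outside, world axes, zero at the start; "moment": the same for the moment, N m; "finger_gap": finger opening in mm.
Only numpy, scipy, OpenCV 4.12 (cv2) and the standard library are available. Lean on these libraries where they do the work, as an engineer would, in place of code of your own. Each camera call takes 0.05 s, during which the arm holds its last target. There are 200 camera calls.

## Working session

There is one attempt and no reset: what is moved stays moved. The work goes in short steps, Python scripts to look and compute and a tool call to move; the robot and the scene stay as the last step left them, time stands still between calls to the robot, and variables do not carry over. Pictures are saved under pics/ and viewed, about 8 in all and at most 12, crops included, and the job is handed in when it is done.

Besides the shell and the picture viewer there is one more tool, called after "Request:" as name(argument=value, ...), one argument or row to a line, values as JSON. send_rows: Moves the arm, as the interface text tells. Its arguments: {"type":"object","properties":{"series":{"type":"array"},"newtons":{"type":"number"}},"required":["series"]}

```bash
mkdir -p pics; cat > h.py <<'E'
import numpy as np, cv2
from cell import manip
def cam(n):
    s=manip.read_state(); d=manip.camera(n)
    if 'pose' in d: T=np.array(d['pose'])
    else:
        from scipy.spatial.transform import Rotation as R
        W=np.eye(4); W[:3,:3]=R.from_euler('xyz',s['eef_rot']).as_matrix(); W[:3,3]=s['eef_pos']; T=W@np.array(d['T_tool_cam'])
    f=240/np.tan(np.radians(d['vfov'])/2)
    K=np.array([[f,0,d['cx']],[0,f,d['cy']],[0,0,1]]); return d,T,K
def ray(px,d,T,K,z):
    u=cv2.undistortPoints(np.array(px,float).reshape(-1,1,2),K,np.array(d['dist'],float)).reshape(-1,2)
    r=np.c_[u,np.ones(len(u))]@T[:3,:3].T; o=T[:3,3]
    return o+r*((z-o[2])/r[:,2])[:,None]
def proj(P,d,T,K):
    Ti=np.linalg.inv(T); rv=cv2.Rodrigues(Ti[:3,:3])[0]
    return cv2.projectPoints(np.array(P,float),rv,Ti[:3,3],K,np.array(d['dist'],float))[0].reshape(-1,2)
def save(n,img): cv2.imwrite('pics/'+n,cv2.cvtColor(img,cv2.COLOR_RGB2BGR))
E
python3 - <<'E'
from h import *
print(manip.read_state())
for n in('top','scene'):
    d,T,K=cam(n); save(n+'0.png',d['img'])
    for t in('safe','safe_dial_grip','keybox_pointer'):
        for r in manip.find_in(t,d):
            x,y,w,h=r['rect']; print(n,t,r, ray([[x+w/2,y+h/2]],d,T,K,130)[0].round())
E
```

```text
{'clock': 0.0, 'joints': array([-1.25461047e+00,  3.00467523e-01,  1.52158326e+00,  2.92674956e-05,
        1.32072839e+00, -6.65664448e-02]), 'qd': array([ 0.00133761, -0.00017462,  0.00058925, -0.00062313, -0.00055661,
        0.00145718]), 'effort': array([-3.46996538e-03, -5.31818676e+01, -3.52742100e+01,  7.07068574e-02,
        2.44100334e-02, -9.81397943e-05]), 'eef_pos': array([ 205.35102307, -509.94423463,  212.88737551]), 'eef_rot': array([-3.14041065e+00, -1.07209915e-04,  3.82744979e-01]), 'wrist_force': array([ 0.57790898, -0.06158992, -0.33911563]), 'moment': array([-0.03598468,  0.03630991, -0.00921345]), 'finger_gap': 94.35855418950341}
top safe {'rect': [326.1, 166.5, 233.3, 199.5], 'conf': 0.91} [ 484. -183.  130.]
top keybox_pointer {'rect': [146.4, 220.1, 53.4, 55.2], 'conf': 0.96} [532. 204. 130.]
scene safe_dial_grip {'rect': [182.1, 254.7, 52.7, 42.5], 'conf': 0.57} [ 506. -195.  130.]
scene keybox_pointer {'rect': [361.3, 171.2, 40.3, 37.3], 'conf': 0.86} [549. 198. 130.]
```

View pics/top0.png

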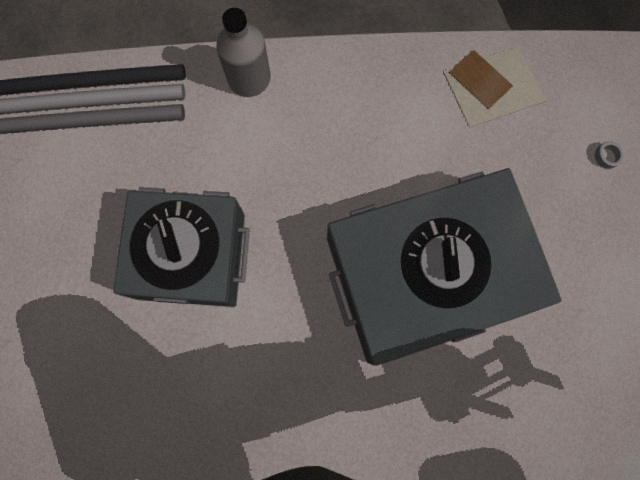

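The top view shows the large box on the right, with its dial at about (446,262) and the zero mark near (434,227). The small box is on the left, with its dial at about (175,244). Next I'll make rectified crops of the large dial at plate height and at bar-top height.

```bash
python3 - <<'E'
from h import *
d,T,K=cam('top')
c=ray([[446,262]],d,T,K,110)[0]; print(c)
out=[]
for z in(110,154):
    g=np.linspace(80,-80,400); X,Y=np.meshgrid(c[0]+g,c[1]+g,indexing='ij')
    p=proj(np.c_[X.ravel(),Y.ravel(),np.full(X.size,z)],d,T,K).reshape(400,400,2).astype(np.float32)
    out.append(cv2.remap(d['img'],p[...,0],p[...,1],cv2.INTER_CUBIC))
save('ortho.png',cv2.convertScaleAbs(np.hstack(out),alpha=1.4))
E
```

```text
[ 492.30775858 -193.50744715  110.        ]
```

View pics/ortho.png

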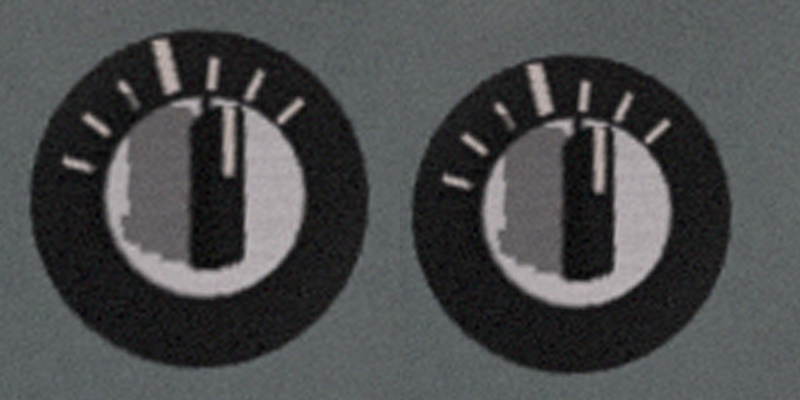

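Plate centre comes out at about (493,-193.5), with radius 67.6 mm against the stated 68. The zero mark is at world yaw +14.5° and the pointer at about -0.5°, so the dial is at about -0.26 rad. I'm moving above the dial and aligning the jaws with the bar.

Request:
send_rows(
  series=[
    [[1,20,-10,0,2],[1,58,-28,0,5],[1,100,-48,0,8],[1,145,-70,0,11],[1,190,-92,0,14],[1,235,-114,0,16],[1,280,-135,0,18],[1,325,-157,0,20],[1,365,-176,0,22],[1,385,-186,0,22.4]],
  ],
)

```text
clock: 1.45
eef_pos: [494.8, -191.2, 213.4]
eef_rot: [-3.141, -0.0, -0.007]
wrist_force: [-0.7, 0.0, 0.4]
finger_gap: 94.0
```

```bash
python3 - <<'E'
from h import *
s=manip.read_state(); print(s['clock'],s['eef_pos'],np.degrees(s['eef_rot']),s['joints'])
d,T,K=cam('wrist')
im=d['img'].copy()
a=np.radians(14.5);C=np.array([493,-193.5])
P=[[*C,154]]+[[*(C+r*np.array([np.cos(a),np.sin(a)])),110] for r in(44,66)]+[[*(C+68*np.array([np.cos(t),np.sin(t)])),110] for t in np.arange(0,6.2,.3)]
for p in proj(P,d,T,K): cv2.circle(im,tuple(int(v) for v in p),3,(255,0,0),-1)
save('w1.png',im)
E
```

```text
1.45 [ 494.80222859 -191.18764008  213.43424294] [-1.79987836e+02 -1.64422732e-02 -4.03498094e-01] [-4.37928131e-01  2.56280407e-01  1.57666706e+00  3.23830222e-04
  1.30847313e+00  1.13982658e+00]
```

View pics/w1.png

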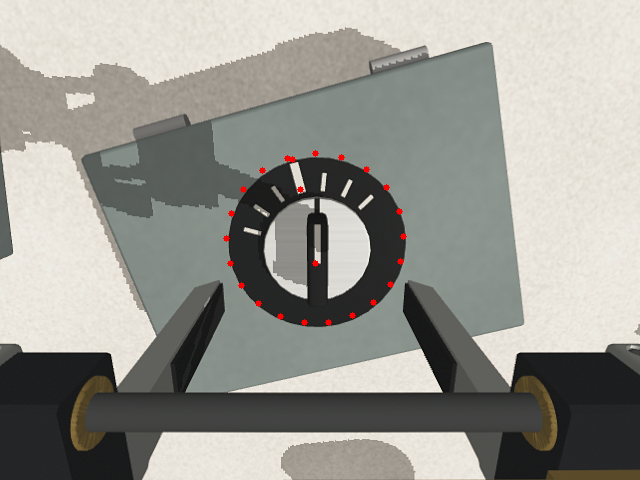

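The projection matches the picture: plate centre at about (317,242), bar upright at column 317, zero mark at (296,177). The residual is about 2 mm, so I'm descending partway and checking that the arm has settled.

Request:
send_rows(
  series=[
    [[1,-1,1,10,0],[1,-1,1,30,0],[1,-1,1,40,0],[1,-1,1,40,0],[1,-1,1,40,0]],
  ],
)

```text
clock: 2.0
eef_pos: [491.9, -195.5, 173.8]
eef_rot: [3.142, -0.0, -0.009]
wrist_force: [-0.3, 0.0, 0.5]
finger_gap: 94.0
```

```bash
python3 - <<'E'
from h import *
s=manip.read_state(); print(s['clock'],s['eef_pos'],np.degrees(s['eef_rot']))
d,T,K=cam('wrist')
im=d['img'].copy()
R=T[:3,:3]
for C,col in (((493,-193.5),(255,0,0)),((491.5,-195),(0,255,0))):
  for t in np.arange(0,6.2,.2):
    p=proj([[C[0]+68*np.cos(t),C[1]+68*np.sin(t),110]],d,T,K)[0]; cv2.circle(im,tuple(int(round(v)) for v in p),1,col,-1)
save('w2.png',im)
E
```

```text
2.0 [ 491.85538896 -195.46186373  173.76219603] [ 1.79994805e+02 -6.54236400e-03 -5.12588146e-01]
```

View pics/w2.png

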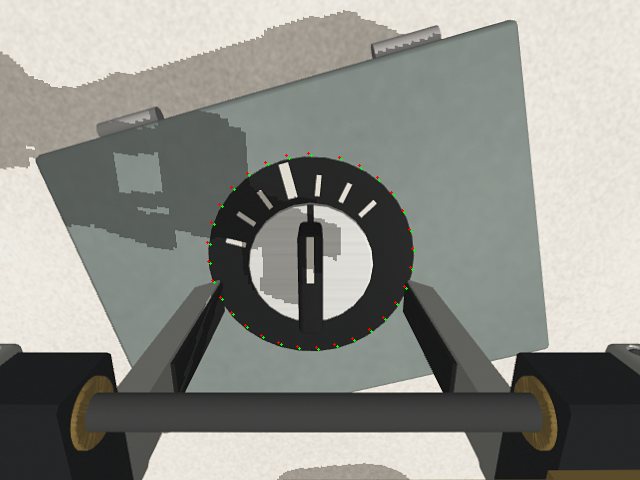

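The circle fits within 1–2 mm. The bar is vertical at column 310 and the jaw midline is at about 312. I'm shifting by 1 mm, descending to TCP z ≈ 133 and gripping lightly.

Request:
send_rows(
  newtons=15,
  series=[
    [[1,0,-1,12,0],[1,0,-1,28,0],[1,0,-1,40,0],[1,0,-1,40,0],[0,0,-1,40,0],[0,0,-1,40,0],[0,0,-1,40,0],[0,0,-1,40,0],[0,0,-1,40,0],[0,0,-1,40,0]],
  ],
)

```text
clock: 3.05
eef_pos: [492.1, -193.8, 133.5]
eef_rot: [3.142, -0.0, -0.008]
wrist_force: [-0.6, -0.0, 0.8]
finger_gap: 49.2
```

Request:
send_rows(
  newtons=20,
  series=[
    [[0,0,0,0,0],[0,0,0,0,0],[0,0,0,0,0],[0,0,0,0,0],[0,0,0,0,0],[0,0,0,0,0],[0,0,0,0,0]],
  ],
)

```text
clock: 3.75
eef_pos: [492.1, -193.7, 133.4]
eef_rot: [-3.141, 0.0, -0.008]
wrist_force: [-0.4, 3.9, 0.4]
finger_gap: 14.3
```

The bar is gripped (gap 14.3 mm, small forces). I'm turning left 55° to world yaw 54.5°.

Request:
send_rows(
  series=[
    [[0,0,0,0,-3],[0,0,0,0,-8],[0,0,0,0,-14],[0,0,0,0,-21],[0,0,0,0,-28],[0,0,0,0,-35],[0,0,0,0,-42],[0,0,0,0,-48],[0,0,0,0,-53],[0,0,0,0,-55]],
  ],
)

```text
clock: 4.75
eef_pos: [492.2, -193.8, 133.4]
eef_rot: [3.141, -0.0, 0.955]
wrist_force: [1.9, 1.8, 0.9]
finger_gap: 13.7
```

Request:
send_rows(
  series=[
    [[0,0,0,0,0],[0,0,0,0,0],[0,0,0,0,0],[0,0,0,0,0],[0,0,0,0,0],[0,0,0,0,0],[0,0,0,0,0]],
  ],
)

```text
clock: 5.45
eef_pos: [492.2, -193.8, 133.5]
eef_rot: [3.141, -0.0, 0.952]
wrist_force: [2.7, 1.1, -0.9]
finger_gap: 13.7
```

```bash
python3 - <<'E'
from h import *
s=manip.read_state(); print(s['clock'],s['eef_pos'],np.degrees(s['eef_rot']),s['joints'],s['wrist_force'],s['moment'])
d,T,K=cam('wrist'); a=d['img']
d,T,K=cam('top'); b=cv2.resize(d['img'][180:340,360:520],(480,480))
save('t3.png',np.hstack([cv2.resize(a,(320,240)),b[:240,:480]]) if 0 else cv2.resize(np.hstack([a,b]),(800,343)))
E
```

```text
5.45 [ 492.15986573 -193.82265521  133.45031874] [ 1.79993106e+02 -4.91673316e-03  5.45281978e+01] [-4.44448534e-01  3.34230936e-01  1.67199916e+00  7.01511448e-05
  1.13522916e+00  1.74621617e-01] [ 2.72378747  1.05930263 -0.86120899] [ 0.14243128 -0.49629649  0.04521383]
```

View pics/t3.png

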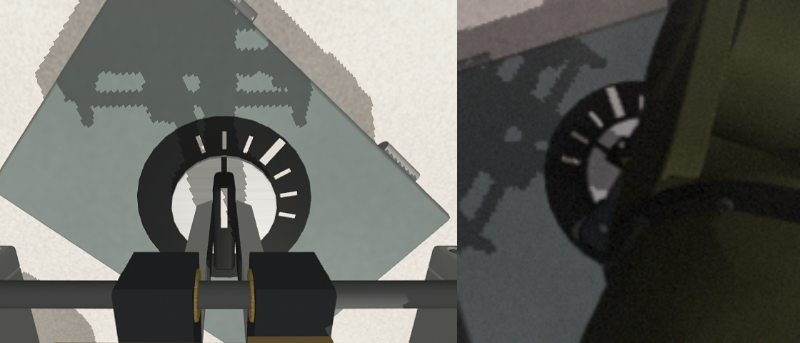

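In the wrist view the pointer (column 224) lines up with the second mark left of the broad zero mark (272,150). Now I turn right 60°.

Request:
send_rows(
  series=[
    [[0,0,0,0,3],[0,0,0,0,9],[0,0,0,0,16],[0,0,0,0,23],[0,0,0,0,31],[0,0,0,0,39],[0,0,0,0,46],[0,0,0,0,53],[0,0,0,0,58],[0,0,0,0,60]],
  ],
)

```text
clock: 6.55
eef_pos: [492.1, -193.7, 133.4]
eef_rot: [-3.141, 0.0, -0.099]
wrist_force: [2.5, 2.8, -0.5]
finger_gap: 13.6
```

Request:
send_rows(
  series=[
    [[0,0,0,0,0],[0,0,0,0,0],[0,0,0,0,0],[0,0,0,0,0],[0,0,0,0,0],[0,0,0,0,0],[0,0,0,0,0]],
  ],
)

```text
clock: 7.25
eef_pos: [492.1, -193.7, 133.4]
eef_rot: [-3.141, 0.0, -0.095]
wrist_force: [1.4, 5.4, 0.9]
finger_gap: 14.0
```

```bash
python3 - <<'E'
from h import *
s=manip.read_state(); print(s['clock'],s['eef_pos'],np.degrees(s['eef_rot']),s['wrist_force'],s['moment'])
d,T,K=cam('wrist'); save('w4.png',d['img'])
E
```

```text
7.25 [ 492.07973139 -193.68626668  133.43909069] [-1.79985604e+02  5.83053680e-03 -5.45353850e+00] [1.41969168 5.42128319 0.90817336] [ 0.97490845 -0.25405988 -0.04215134]
```

View pics/w4.png

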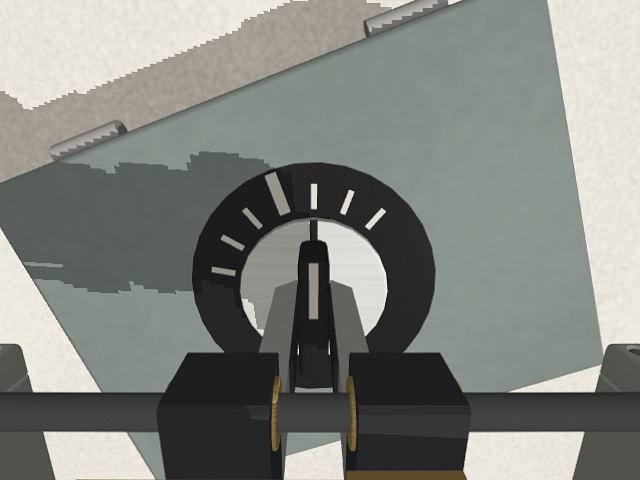

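The pointer (column 313) is on the first mark right of the broad zero mark (278,194). Next I turn left 20°, pause, release and rise.

Request:
send_rows(
  series=[
    [[0,0,0,0,-3],[0,0,0,0,-8],[0,0,0,0,-14],[0,0,0,0,-18],[0,0,0,0,-20],[0,0,0,0,-20],[0,0,0,0,-20],[0,0,0,0,-20],[0,0,0,0,-20],[0,0,0,0,-20]],
  ],
)

```text
clock: 8.3
eef_pos: [492.1, -193.8, 133.4]
eef_rot: [-3.142, 0.0, 0.253]
wrist_force: [0.7, 4.3, 0.8]
finger_gap: 13.9
```

Request:
send_rows(
  series=[
    [[0,0,0,0,0],[1,0,0,0,0],[1,0,0,0,0],[1,0,0,0,0],[1,0,0,0,0],[1,0,0,0,0],[1,0,0,0,0],[1,0,0,0,0],[1,0,0,0,0],[1,0,0,0,0]],
  ],
)

```text
clock: 9.3
eef_pos: [492.1, -193.8, 133.5]
eef_rot: [3.142, -0.0, 0.254]
wrist_force: [-0.2, 0.6, 0.4]
finger_gap: 82.7
```

Request:
send_rows(
  series=[
    [[1,0,0,-8,0],[1,0,0,-25,0],[1,0,0,-50,0],[1,0,0,-70,0],[1,0,0,-80,0],[1,0,0,-80,0],[1,0,0,-80,0],[1,0,0,-80,0]],
  ],
)

```text
clock: 10.1
eef_pos: [491.8, -193.7, 212.4]
eef_rot: [-3.14, 0.001, 0.254]
wrist_force: [-0.7, 0.1, -0.1]
finger_gap: 93.6
```

```bash
python3 - <<'E'
from h import *
s=manip.read_state(); print(s['clock'],s['eef_pos'],np.degrees(s['eef_rot']),s['wrist_force'])
d,T,K=cam('wrist'); save('w5.png',d['img'])
E
```

```text
10.1 [ 491.75348937 -193.67271799  212.36633691] [-1.79935944e+02  7.44663646e-02  1.45329721e+01] [-0.69616758  0.08597454 -0.11318925]
```

View pics/w5.png

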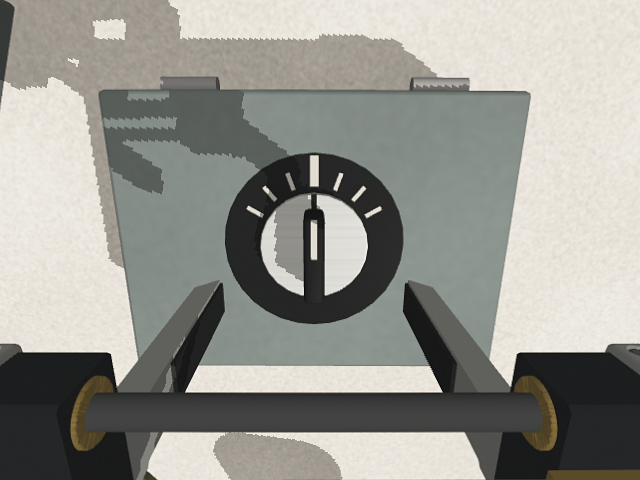

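The pointer (column 314) is at the zero mark (314,170), and the gripper is open and clear above the dial. Handing in.

```bash
python3 -c "
from cell import manip
print(manip.sign_off())"
```

```text
the job is handed in; nothing more can be done
None
```

I entered the combination on the large strongbox and handed the job in at about 10 s of robot time. I turned the dial left to the second mark, right to the first mark past zero, then left back to zero. I stopped for at least half a second at each, then let go and moved clear.

- **Dial position:** wrist pictures at all three stops showed the pointer lined up with the right mark. The last one was taken after release, with the pointer on zero.
- **Forces:** wrist force readings stayed around 6 N or less, and the last one was near zero with the gripper open about 80 mm above the grip height.
- **Small strongbox:** the arm never went near it, and I took no closing picture of its dial.
- **Disagreements:** the two cameras placed the dial centre about 2 mm apart, which didn't affect the grip. No check failed.

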